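# Stow the spare nut, then hold the hidden bolt head

### The arm

A 6-joint arm with a two-finger parallel gripper is mounted at the origin on a cart in front of the work surface, level with it; the furniture and walls round the work are solid. World frame = base frame: x ahead of the robot, y to its left, z up, the work surface at z = 0. Lengths are in m, angles in rad, forces in N, time in s.
With the tool pointing down it reaches from about 0.225 to 0.725 m from the base axis. Payload 3.1 kg.
Tool frame: the origin (TCP) lies between the finger pads; the fingertips stand 14 mm ahead of it and the grasp point (between the pads) lies 5 mm behind it (manip.nose_length is the distance from the TCP to the fingertips, in m); z points along the fingers, y is the line along which they close (so a half turn about z gives the same grasp; the last joint's range is limited). The gripper opens to 85 mm and grips with 20 to 120 N. Pads are 22 mm wide; open, the fingers measure 114 mm over their backs; the gripper's body (76 mm by 85 mm) begins 54 mm behind the grasp point. The pads swing forward as they close: fully open they stand 13 mm farther back than shut.
Start: joints at [-0.128, 0.048, 0.099, 1.622, 0, 1.443], TCP at [0.525, -0, 0.212] pointing down, gripper open.
Joint ranges: [-2.91, 2.91], [-0.99, 1.94], [-1.21, 1.42], [-2.12, 2.29], [-1.49, 1.47], [-3.14, 3.14]. Speed limits (rad/s): [2.79, 2.79, 3.14, 3.14, 3.14, 3.14].

### API

Orientations are given as a unit quaternion [w, x, y, z].
In Python, from workcell import manip, optics, job, models gives the robot as it stands.
- The arm moves only by the tool play_rows, never from a script. Its arguments are lists of equal length, an entry for each row: "linear": the shift along the tool's x, y, z in units of 30 mm (1.0 is 30 mm), a list of three; "delta_rot": the turn, a rotation vector about the tool's x, y, z in rad, a list of three; "claw": the opening, from -1 (shut) to 1 (fully open). In form: {"linear": [[dx, dy, dz], ...], "delta_rot": [[rx, ry, rz], ...], "claw": [claw, ...]}. A call has exactly 8 rows; each row shifts and turns the commanded pose from where the row before left it, along the tool's axes as they then stand; what a row does not reach is not made up. A row lasts 1/12 s, in which the tool goes at most 41.7 mm and 7.16 degrees, less where a joint would pass 70% of its speed; a pose out of reach is approached as far as the arm can. A call is refused whole if a number of a shift passes 1 or a number of a turn 0.125, either way. A call with a gripper value outside its range is refused whole. The fingers move at their own pace and stop on an object; "grip_force" is the grip in N (left out, the last holds). Time passes only in rows, so rows that do not move let the fingers close, or fill a call up. It gives the time, the measured TCP pose, the force, the opening and the grip force at its end, in the units of the state.
- manip.read_state(): the state, without advancing time (a new reading comes with each control period).
- optics.capture(name): name is "scene" or "side" or "wrist"; returns the picture (420x560x3 uint8, red, green, blue); there is no depth.
- optics.get_calibration(name): a dict with "fovy" (degrees; the focal length in pixels is half the picture's height over the tangent of half this angle, whatever the lens; pixels are square), "cx", "cy" (the principal point, pixels), "rvec" (rotation vector, rad) and "tvec" (3), from world to camera coordinates, as OpenCV has them. Camera axes: x right, y down, z forward; pixel columns grow to the right and rows downward; lengths in m; the calibration is good to about 2 mm. A picture is of the moment at which its call begins: read the wrist's pose just before it. get_calibration takes no time and is no camera call; for the wrist camera it gives the pose at the moment of the call.
- job.finish_job(): hands the job in; it is judged then, once.
Trained networks look in the newest picture that a camera, given by its name, has taken for a name from the list of things; names that differ only in an ending like _2 or _b are one class to them, and where a whole thing is asked for, a point or a joint stands for the part that bears it (a point fixed in the world has none). Each returns a list of dicts, best first, with "conf" (0 to 1); they miss things now and then, are a little off and sometimes report something else, mostly with a low value. They report only what shows in the picture. A call takes as long as a camera call.
- models.spot_in(target, camera): "xyz" ([x, y, z] in m, in world coordinates, good to about 4 mm: the middle of the surface that is visible of it).
- models.masks_of(target, camera): "region" (420x560 bool, what is visible of it).
The state is a dict: "time_s": time; "joint_positions": joint angles; "dq": joint speeds; "joint_torque": joint torques, N m; "ee_pos": TCP position; "tcp_rot": TCP orientation; "wrist_force": force on the tool from outside, world axes, zero at the start; "wrist_torque": the same for the moment, N m; "gripper_width": opening from 0.0 (shut) to 1.0 (fully open); "finger_force": force on a finger pad.
Only numpy, scipy, OpenCV 4.12 (cv2) and the standard library are available. Lean on these libraries where they do the work, as an engineer would, in place of code of your own. Each camera call takes 0.05 s, during which the arm holds its last target. There are 200 camera calls.

### The job

Put the spare nut, the smaller of the two loose hexagon nuts, into the open drawer under the bracket and slide the drawer fully shut, so that the front is clear for the fitter. Then reach down into the narrow gap behind the bracket's front plate, grip the hidden bolt head across its flats, turn it back until the spanner hanging on the front of the bolt is level, and keep it from turning: the job finishes with the gripper still holding the bolt head. Do not touch the spanner, and leave the other loose things where they lie.

Things in the scene. Friction and masses are not known exactly. Their poses are not given: they have to be found in the camera images.
- fixture: Fixed grey steel drawer housing, 140 (x) x 150 (y) x 70 (z) mm with feet to y +-97 mm, with a two-plate bracket on top. Origin: centre of its underside, on the table; its x points away from the drawer's front (roughly away from the robot), y to the left, z up. A bolt runs along x through the bracket's front plate at y 0, z 115 mm; nut, spanner and threaded end are in front of it (x -35 to 0 mm).
- gap_mouth (a point): Middle of the gap's mouth behind the bracket's front plate, 139 mm above the table, level with the plates' tops, 24 mm straight above the bolt head's centre. Front plate at fixture x 0 to 8 mm, rear plate x 54 to 60 mm, both y +-50 mm; the 46 mm gap is open above and at both sides, 69 mm deep; only the head and the sleeve before it (24 mm thick, x 8 to 25 mm; washer 34 mm at x 8 to 10) are in it.
- drawer (a joint): The drawer's opening in m: 0 fully shut, at most 0.105; it starts 80 to 100 mm open, slides along the fixture's -x as it opens, with about 1.5 N of friction, and stays where left.
- drawer_in (a point): Centre of the drawer's inner floor, 12 mm above the table; axes as the fixture's; when shut it lies at fixture x -7, y 0 mm and it shifts along -x by the opening. Inside, from this point: x and y to +-62 mm; side walls rise 34 mm above it, the front panel 48 mm. Only the part ahead of the housing's front (fixture x -70 mm) is open above.
- drawer_front (a point): Centre of the flat outer face of the drawer's front panel (148 mm wide, z 6 to 60 mm), 40 mm above the table, at fixture x -78 mm when shut; push it along the fixture's +x.
- bolt_head: The hidden hexagonal bolt head, plain steel, 24 mm across flats, 28 across corners, 12 mm thick. Origin: the head's centre, at fixture x 31, y 0, z 115 mm. Its x is the bolt's axis (the fixture's x); its own y is normal to the two flats to grip, which stand upright when the spanner is level.
- bolt (a joint): Turn of bolt, head, nut and spanner as one piece about the fixture's +x, rad: 0 with the spanner level. It starts at its stop, -0.25: the spanner's free end hangs low and the gripping flats lean by that angle, tops toward the fixture's +y. The spanner's weight (about 0.2 N m) turns it back there unless the head is held; hardly any friction. Upper stop +0.25.
- lock_spanner: Steel combination spanner 216 mm long, about 0.25 kg, its ring on the nut in front of the front plate, sticking out to the fixture's +y side; not to be touched. Origin at the middle of its length, about 90 mm from the bolt's axis.
- spare_nut: The loose nut to stow: hexagon nut lying flat, 24 mm across flats, 27 mm across corners, 13 mm high. Origin: centre of its underside; its own x is normal to two of its flats, z is up.
- big_nut: A bystander: larger hexagon nut, 30 mm across flats, 34 across corners, 16 mm high. Leave it.
- hex_coupling: A bystander: hexagonal coupling standing on end, 36 x 41 x 40 mm high. Leave it.
- washer_stack: A bystander: short round stack of washers, 41 mm wide, 12 mm high. Leave it.

How it is judged:
By the outcome, as a careful person would: the job done as asked, in the order asked, and still so for the second after the job is handed in, while the arm keeps its last pose, push and grip.
It also fails if it takes over 61 s, if anything falls off the work surface, if the arm or the gripper's body presses on something with over 40 N, if the wrist force passes 120 N, or if a joint passes its speed limit or range.

## Working session

There is one attempt and no reset: what is moved stays moved. The work goes in short steps, Python scripts to look and compute and a tool call to move; the robot and the scene stay as the last step left them, time stands still between calls to the robot, and variables do not carry over. Pictures are saved under pics/ and viewed, at most 10 in all, crops included, and the job is handed in when it is done.

Besides the shell and the picture viewer there is one more tool, called after "Request:" as name(argument=value, ...) on one line, values as JSON. play_rows: Moves the arm, as the interface text tells. Its arguments: {"type":"object","properties":{"linear":{"type":"array"},"delta_rot":{"type":"array"},"claw":{"type":"array"},"grip_force":{"type":"number"}},"required":["linear","delta_rot","claw"]}

```bash
mkdir -p pics; cat > h.py <<'E'
import numpy as np, cv2
from scipy.spatial.transform import Rotation as R
from workcell import manip, optics, job, models
def cal(n):
    c=optics.get_calibration(n); f=210/np.tan(np.radians(c['fovy'])/2)
    return np.array([[f,0,c['cx']],[0,f,c['cy']],[0,0,1]]),np.array(c['rvec'],float),np.array(c['tvec'],float),c
def proj(n,P,C=None):
    K,r,t,_=C or cal(n); return cv2.projectPoints(np.array(P,float).reshape(-1,3),r,t,K,None)[0].reshape(-1,2)
def ray(n,uv,z,C=None):
    K,r,t,_=C or cal(n); Rm=R.from_rotvec(r.ravel()).as_matrix(); c=-Rm.T@t.ravel()
    d=(Rm.T@np.linalg.inv(K)@np.c_[np.array(uv,float).reshape(-1,2),np.ones(len(np.array(uv).reshape(-1,2)))].T).T
    return c+d*((z-c[2])/d[:,2])[:,None]
def snap(n,fn=None):
    im=np.array(optics.capture(n))
    if fn: cv2.imwrite('pics/'+fn,im[:,:,::-1])
    return im
E
python3 - <<'E'
from h import *
np.set_printoptions(precision=4,suppress=True)
print(manip.read_state(), manip.nose_length)
for n in ['scene','side','wrist']:
    snap(n,n+'0.png'); print(n,cal(n)[3])
    for t in ['spare_nut','big_nut','drawer_front','drawer_in','fixture','bolt_head','lock_spanner','hex_coupling','washer_stack']:
        print(t,[(np.round(d['xyz'],4),round(d['conf'],2)) for d in models.spot_in(t,n)[:2]])
im=np.hstack([cv2.imread('pics/%s0.png'%n) for n in ['scene','side']])
E
```

```text
{'time_s': 0.0, 'joint_positions': array([-0.1278,  0.0487,  0.0976,  1.622 ,  0.    ,  1.443 ]), 'dq': array([ 0.0001,  0.0003, -0.0004,  0.0018,  0.0004,  0.0005]), 'joint_torque': array([  0.0003, -33.878 ,  32.0017,   0.0204,  -0.0002,   0.    ]), 'ee_pos': array([0.5243, 0.0001, 0.2106]), 'tcp_rot': array([-0.0009,  0.7071,  0.7071, -0.0007]), 'wrist_force': array([ 0.3592,  0.0912, -0.4488]), 'wrist_torque': array([ 0.0399, -0.01  , -0.0238]), 'finger_force': 0.0, 'gripper_width': 0.9984652847439874} 0.014
scene {'fovy': 45.733588260149155, 'cx': 282.23199223590916, 'cy': 215.95509771862814, 'rvec': array([ 1.2375, -2.0863,  1.1122]), 'tvec': array([0.2607, 0.3777, 0.9781])}
spare_nut []
big_nut []
drawer_front [(array([0.52  , 0.1449, 0.022 ]), 0.84)]
drawer_in [(array([0.5204, 0.1434, 0.0199]), 0.8)]
fixture [(array([0.5837, 0.1608, 0.0644]), 0.9), (array([0.5151, 0.1436, 0.0211]), 0.21)]
bolt_head []
lock_spanner [(array([0.603 , 0.2541, 0.0926]), 0.65)]
hex_coupling [(array([ 0.6269, -0.1546,  0.0269]), 0.71)]
washer_stack [(array([0.5838, 0.1617, 0.0641]), 0.71)]
side {'fo
[... 693 characters left out ...]
array([ 0.4915, -0.1756,  0.012 ]), 0.67)]
wrist {'fovy': 70.9337464848313, 'cx': 281.11687686528717, 'cy': 209.19086920689594, 'rvec': array([-2.8813, -0.0006,  0.0006]), 'tvec': array([-0.5242, -0.0325,  0.3778])}
spare_nut []
big_nut []
drawer_front [(array([0.5029, 0.1448, 0.0119]), 0.62)]
drawer_in [(array([0.5106, 0.1376, 0.0132]), 0.66)]
fixture [(array([0.5897, 0.1292, 0.0706]), 0.73)]
bolt_head [(array([0.6555, 0.1406, 0.1251]), 0.9)]
lock_spanner [(array([0.6026, 0.1401, 0.1328]), 0.62), (array([0.5028, 0.1446, 0.01  ]), 0.62)]
hex_coupling [(array([ 0.6295, -0.1541,  0.029 ]), 0.62), (array([0.6123, 0.1422, 0.1237]), 0.28)]
washer_stack [(array([ 0.4984, -0.1659,  0.0131]), 0.57)]
```

View pics/scene0.png

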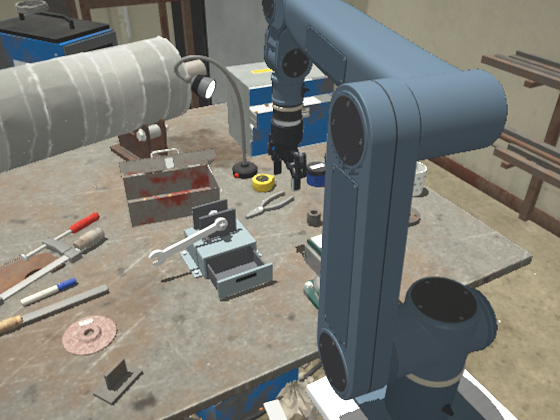

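View pics/side0.png

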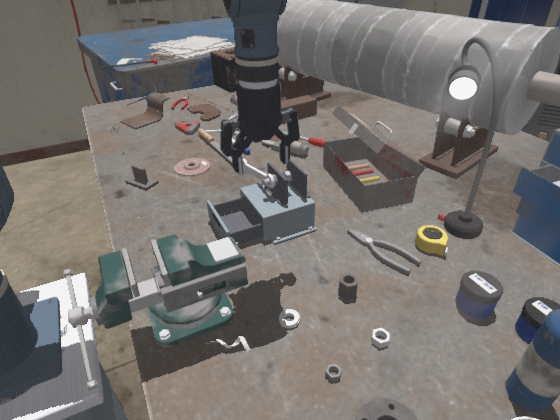

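View pics/wrist0.png

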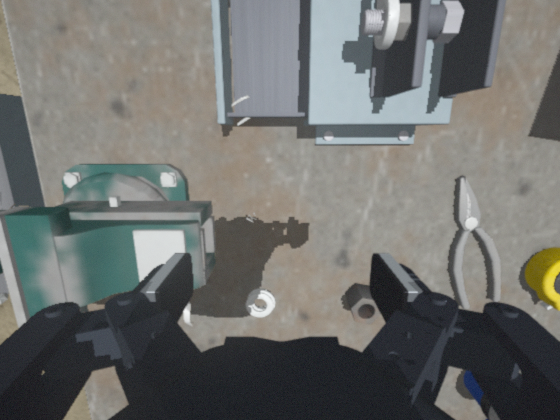

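The side view shows the spare nut at about (333,373) and the bigger one at (380,338). The drawer and bracket sit left of centre, almost square to the base axes. The wrist view shows the housing's front right corner near (308,123) and the bolt head at (450,20). Next I move over the nut for a close look.

Request:
play_rows(linear=[[-1,0,0],[-1,0,0],[-1,0,0],[-1,0,0],[-1,0,0],[-1,0,0],[-1,0,0],[0,0,0]], delta_rot=[[0,0,0],[0,0,0],[0,0,0],[0,0,0],[0,0,0],[0,0,0],[0,0,0],[0,0,0]], claw=[1,1,1,1,1,1,1,1])

```text
time_s: 2.17
ee_pos: [0.5246, -0.2153, 0.2111]
tcp_rot: [0.001, 0.709, 0.705, -0.001]
wrist_force: [0.7, 0.5, -0.1]
gripper_width: 1.0
finger_force: 0.0
```

```bash
python3 - <<'E'
from h import *
np.set_printoptions(precision=4,suppress=True)
s=manip.read_state(); print(s['time_s'],s['ee_pos'],s['tcp_rot'])
im=snap('wrist','w1.png'); C=cal('wrist')
for t in ['spare_nut','big_nut']:
    print(t,[(np.round(d['xyz'],4),round(d['conf'],2)) for d in models.spot_in(t,'wrist')[:3]])
    for d in models.masks_of(t,'wrist')[:2]:
        m=d['region'].astype(np.uint8); c=max(cv2.findContours(m,0,2)[0],key=cv2.contourArea).reshape(-1,2)
        P=ray('wrist',c,0.013 if t[0]=='s' else .016,C)[:,:2]
        print(d['conf'],c.mean(0),cv2.minAreaRect((P*1000).astype(np.float32)),P.min(0),P.max(0))
E
```

```text
2.1667 [ 0.5246 -0.2153  0.2111] [ 0.0009  0.7091  0.7051 -0.0012]
spare_nut [(array([ 0.5087, -0.3057,  0.0198]), 0.78)]
0.55 [269.9 248.9] ((509.35675048828125, -296.5093994140625), (24.375394821166992, 28.54509735107422), 8.541048049926758) [ 0.497  -0.3105] [ 0.5219 -0.2823]
big_nut [(array([ 0.6195, -0.2837,  0.0167]), 0.84)]
0.61 [356.8333 235.2222] ((619.472412109375, -276.5398864746094), (30.390880584716797, 37.06397247314453), 20.026687622070312) [ 0.6024 -0.294 ] [ 0.6364 -0.26  ]
```

View pics/w1.png

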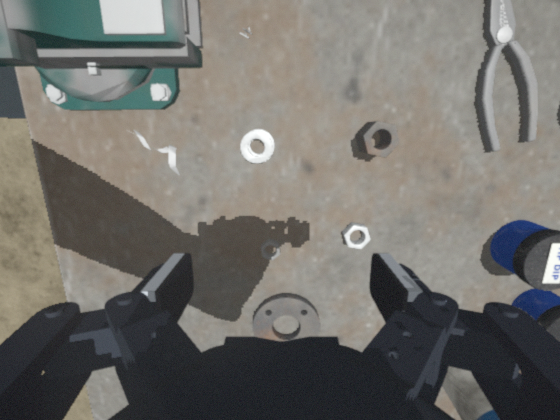

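```bash
python3 - <<'E'
from h import *
C=cal('wrist'); K,r,t,_=C; Rm=R.from_rotvec(r.ravel()).as_matrix(); print(-Rm.T@t.ravel(), Rm)
im=cv2.imread('pics/w1.png')[228:270,245:297]
# overlay candidate hex top outlines
g=cv2.cvtColor(im,cv2.COLOR_BGR2GRAY); lo,hi=np.percentile(g,[1,98]); g=np.clip((im.astype(float)-lo)/(hi-lo)*255,0,255).astype(np.uint8)
S=7
def draw(c,ang):
    v=cv2.resize(g,None,fx=S,fy=S,interpolation=cv2.INTER_CUBIC)
    for z,col in((.013,(0,255,0)),(0,(0,0,255))):
        a=np.radians(ang)+np.radians(30+60*np.arange(6))
        P=np.c_[c[0]+.01386*np.cos(a),c[1]+.01386*np.sin(a),0*a+z]
        q=((proj('wrist',P,C)-[245,228]+.5)*S).astype(int)
        cv2.polylines(v,[q],True,col,1)
    return v
a=np.hstack([draw((.5093,-.2985),8),draw((.5093,-.2985),30)])
cv2.imwrite('pics/c1.png',a)
E
```

```text
[ 0.52431749 -0.14306101  0.37332166] [[ 9.99998748e-01  1.51977878e-03 -4.40414575e-04]
 [ 1.58191403e-03 -9.66439905e-01  2.56887929e-01]
 [-3.52213960e-05 -2.56888304e-01 -9.66441099e-01]]
```

View pics/c1.png

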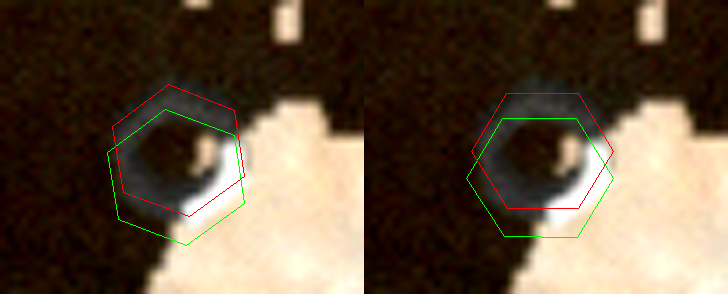

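The crop shows the nut partly in the gripper's shadow, with a dark ring around its hole at about (170,150) of the crop. The left overlay fits best, so the flats sit about 8° off the axes. I'll get closer for a sharper measurement.

Request:
play_rows(linear=[[-0.3,-0.1,0.5],[-0.3,-0.2,0.9],[-0.4,-0.2,0.9],[0,0,0.4],[0,0,0],[0,0,0],[0,0,0],[0,0,0]], delta_rot=[[0,0,0],[0,0,0],[0,0,0],[0,0,0],[0,0,0],[0,0,0],[0,0,0],[0,0,0]], claw=[1,1,1,1,1,1,1,1])

```text
time_s: 3.08
ee_pos: [0.5116, -0.24, 0.1332]
tcp_rot: [0.002, 0.707, 0.708, 0.001]
wrist_force: [0.3, -0.0, 0.0]
gripper_width: 1.0
finger_force: 0.0
```

```bash
python3 - <<'E'
from h import *
np.set_printoptions(precision=4,suppress=True)
s=manip.read_state(); print(s['time_s'],s['ee_pos'],s['tcp_rot'])
C=cal('wrist'); im=snap('wrist','w2.png'); snap('side','s2.png'); CS=cal('side')
print([np.round(d['xyz'],4) for c in('wrist','side') for d in models.spot_in('spare_nut',c)[:1]])
def sil(n,C,p,hh=.013):
    a=p[2]+np.radians(30+60*np.arange(6)); P=np.r_[np.c_[p[0]+.01386*np.cos(a),p[1]+.01386*np.sin(a),0*a],np.c_[p[0]+.01386*np.cos(a),p[1]+.01386*np.sin(a),0*a+hh]]
    return cv2.convexHull(proj(n,P,C).astype(np.float32))
m={}
for n in('wrist','side'):
    d=models.masks_of('spare_nut',n)[:1]
    if d:
        m[n]=d[0]['region']; ys,xs=np.nonzero(m[n]); print(n,d[0]['conf'],xs.min(),xs.max(),ys.min(),ys.max(),len(xs))
from scipy.optimize import minimize
def cost(p,n,C):
    f=np.zeros((420,560),np.uint8); cv2.fillConvexPoly(f,np.round(sil(n,C,p)*16).astype(np.int32),1,shift=4); f=f>0
    return 1-(f&m[n]).sum()/(f|m[n]).sum()
for n,CC in(('wrist',C),('side',CS)):
    if n in m:
        b=min((minimize(cost,[x0,y0,np.radians(a)],args=(n,CC),method='Nelder-Mead',options=dict(initial_simplex=np.array([[x0,y0,np.radians(a)],[x0+.004,y0,np.radians(a)],[x0,y0+.004,np.radians(a)],[x0,y0,np.radians(a+12)]]))) for a in range(-25,30,10) for x0,y0 in[(.509,-.297),(.508,-.304)]),key=lambda o:o.fun)
        print(n,b.x[:2],np.degrees(b.x[2])%60,b.fun)
        if n=='wrist': best=b.x
c=proj('wrist',[best[0],best[1],.007],C)[0].astype(int); x0,y0=c-[30,25]
g=im[y0:y0+50,x0:x0+60,::-1].astype(float); g=np.clip(g/np.percentile(g,90)*1.0,0,1)**.5*255
v=cv2.resize(g.astype(np.uint8),None,fx=8,fy=8,interpolation=cv2.INTER_CUBIC); w=v.copy()
cv2.polylines(w,[((sil('wrist',C,best)-[x0,y0]+.5)*8).astype(int)],True,(0,255,0),1)
cv2.imwrite('pics/c2.png',cv2.resize(np.hstack([v,w]),(800,333)))
E
```

```text
3.0833 [ 0.5116 -0.24    0.1332] [0.0019 0.7067 0.7075 0.0006]
[array([ 0.5061, -0.3012,  0.0153]), array([ 0.5062, -0.3041,  0.011 ])]
wrist 0.85 267 290 243 270 417
side 0.62 325 340 364 380 193
wrist [ 0.5088 -0.3024] 58.99670653285239 0.26807760141093473
side [ 0.5084 -0.3037] 17.761747625647764 0.22799999999999998
```

View pics/c2.png

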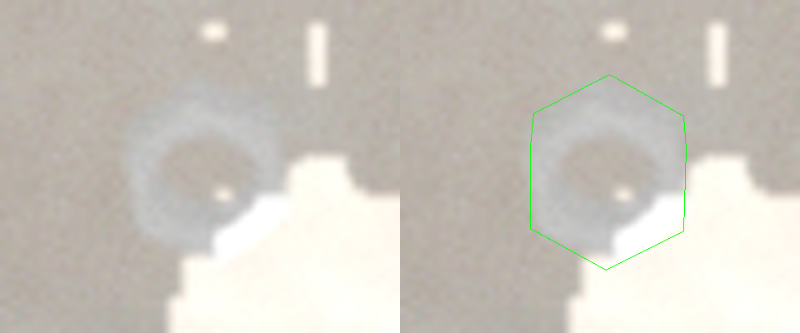

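The close view shows the nut's top hexagon centred near (207,170) of the crop, left flat leaning about 8°. That puts it at roughly (0.508, -0.302), about 8° of yaw. I'm grasping it now.

Request:
play_rows(linear=[[0,0,0],[0,0,0],[-0.68,-0.12,0.3],[-0.68,-0.12,0.6],[-0.68,-0.11,0.7],[0,0,0.7],[0,0,0.7],[0,0,0.5]], delta_rot=[[0,0,-0.07],[0,0,-0.07],[0,0,0],[0,0,0],[0,0,0],[0,0,0],[0,0,0],[0,0,0]], claw=[0.2,0.2,0.2,0.2,0.2,0.2,0.2,0.2], grip_force=40)

```text
time_s: 4.05
ee_pos: [0.5071, -0.302, 0.0235]
tcp_rot: [-0.001, 0.656, 0.754, -0.0]
wrist_force: [-0.7, 0.3, -0.2]
gripper_width: 0.597
finger_force: 0.0
```

Request:
play_rows(linear=[[0,0,0.2],[0,0,0.17],[0,0,0],[0,0,0],[0,0,0],[0,0,0],[0,0,0],[0,0,0]], delta_rot=[[0,0,0],[0,0,0],[0,0,0],[0,0,0],[0,0,0],[0,0,0],[0,0,0],[0,0,0]], claw=[0.2,0.2,0.2,-1,-1,-1,-1,-1])

```text
time_s: 4.72
ee_pos: [0.5086, -0.3024, 0.0155]
tcp_rot: [0.001, 0.656, 0.755, 0.0]
wrist_force: [1.0, 0.0, -0.2]
gripper_width: -0.003
finger_force: 0.0
```

```bash
python3 - <<'E'
from h import *
np.set_printoptions(precision=4,suppress=True)
s=manip.read_state(); print(s['time_s'],s['ee_pos'],s['gripper_width']*85,s['finger_force'],s['wrist_force'])
# fixture from first pictures (start pose wrist cal)
K=cal('wrist')[0]; C=(K,np.array([-2.8813,-.0006,.0006]),np.array([-.5242,-.0325,.3778]),0)
print('top FR, top RR', ray('wrist',[(308,123),(450,123)],.07,C))
print('feet', ray('wrist',[(316,143),(414,143)],.004,C))
print('front panel outer R', ray('wrist',[(219,124)],.06,C), ray('wrist',[(440,18)],.115,C))
E
```

```text
4.7167 [ 0.5086 -0.3024  0.0155] -0.22340060991633914 0.0 [ 0.9789  0.0289 -0.1743]
top FR, top RR [[0.5508 0.0734 0.07  ]
 [0.6909 0.0734 0.07  ]]
feet [[0.5668 0.0515 0.004 ]
 [0.6867 0.0515 0.004 ]]
front panel outer R [[0.4608 0.0726 0.06  ]] [[0.647  0.1502 0.115 ]]
```

Request:
play_rows(linear=[[0,0,0],[0,0,0],[0,0,0],[0,0,-0.5],[0.4,0,-0.8],[0.7,0,-1],[0.7,0,-1],[0.2,0,-0.6]], delta_rot=[[0,0,0],[0,0,0],[0,0,0],[0,0,0],[0,0,0],[0,0,0],[0,0,0],[0,0,0]], claw=[0.2,0.2,0.2,0.2,0.2,0.2,0.2,0.2])

```text
time_s: 5.38
ee_pos: [0.5004, -0.2409, 0.1354]
tcp_rot: [0.001, 0.655, 0.755, 0.001]
wrist_force: [0.4, 0.1, 0.2]
gripper_width: 0.603
finger_force: 0.0
```

```bash
python3 - <<'E'
from h import *
np.set_printoptions(precision=4,suppress=True)
s=manip.read_state(); print(s['time_s'],s['ee_pos'],s['tcp_rot'])
C=cal('wrist'); im=snap('wrist','w3.png'); si=snap('side','s3.png')
print([(np.round(d['xyz'],4),d['conf']) for c in('wrist','side') for d in models.spot_in('spare_nut',c)[:2]])
a=cv2.resize(cv2.imread('pics/w3.png')[140:420,80:480],(400,280)); b=cv2.resize(cv2.imread('pics/s3.png')[300:420,250:420],(400,282))[:280]
v=np.hstack([a,b]); cv2.imwrite('pics/c3.png',np.clip((v/255.)**.6*255,0,255).astype(np.uint8))
E
```

```text
5.3833 [ 0.5004 -0.2409  0.1354] [0.0013 0.6553 0.7553 0.0008]
[(array([ 0.5094, -0.3006,  0.0146]), 0.7), (array([ 0.5096, -0.3032,  0.0119]), 0.69), (array([0.601 , 0.1776, 0.1086]), 0.48)]
```

View pics/c3.png

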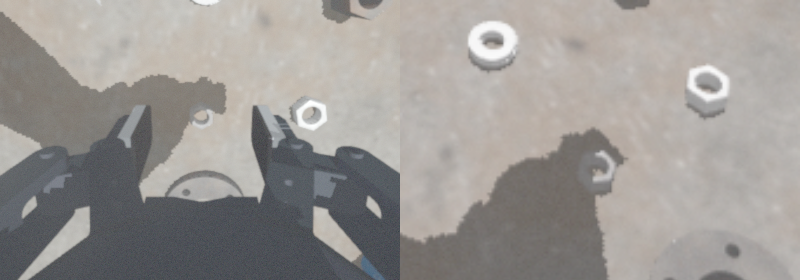

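The picture shows the nut unmoved at about (282,257) of the full wrist image, so the fingers closed without catching it. I'll check where the pads really are.

```bash
python3 - <<'E'
from h import *
np.set_printoptions(precision=1,suppress=True)
s=manip.read_state(); C=cal('wrist'); q=s['tcp_rot']; Rm=R.from_quat([q[1],q[2],q[3],q[0]])
for z in(.014,.005,-.005):
    P=[s['ee_pos']+Rm.apply([x,y,z]) for y in(-.0255,.0255) for x in(-.011,.011)]
    print(z,proj('wrist',P,C).tolist())
im=cv2.imread('pics/w3.png')[200:300,190:380]
cv2.imwrite('pics/c4.png',cv2.resize(np.clip((im/255.)**.6*255,0,255).astype(np.uint8),(760,400),interpolation=cv2.INTER_CUBIC))
E
```

```text
0.014 [[242.27811853536377, 254.8315281077754], [241.0933981457105, 222.11209116698092], [321.700970868166, 254.8701120489613], [322.96490369071444, 222.14938349316745]]
0.005 [[240.4021661802292, 260.8096264960215], [239.09783576301265, 226.65695492509465], [323.6500211229318, 260.8505296697323], [325.039877770003, 226.69646323430618]]
-0.005 [[238.09388035146966, 268.16544219930915], [236.63421613610547, 232.26781212163684], [326.04827000240766, 268.20925724627494], [327.601556612045, 232.31010346346346]]
```

View pics/c4.png

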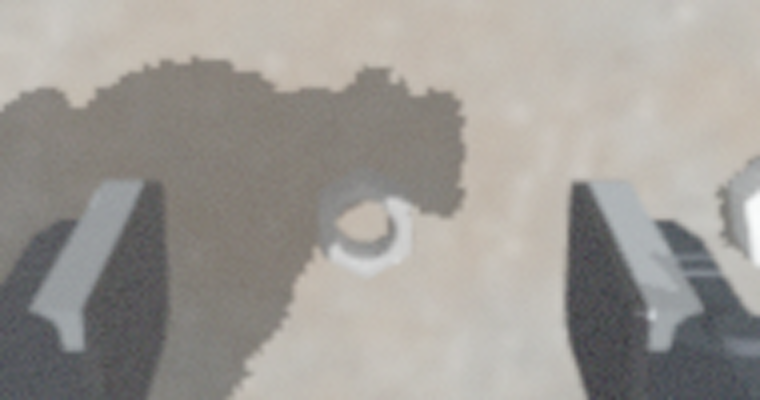

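```bash
python3 - <<'E'
from h import *
np.set_printoptions(precision=1,suppress=True)
s=manip.read_state();CS=cal('side')
e=np.array([.5243,0,.2106])
for z in(.014,0,-.014,-.028,-.042): print(z,proj('side',[e+[y,0,-z] for y in(-.0425,.0425)],CS).tolist())
print('now')
q=s['tcp_rot']; Rm=R.from_quat([q[1],q[2],q[3],q[0]])
a=cv2.imread('pics/side0.png').astype(int);b=cv2.imread('pics/s3.png').astype(int)
d=(abs(a-b).max(2)>25)
for z in(.014,0,-.014,-.028,-.042): print(z,proj('side',[s['ee_pos']+Rm.apply([0,y,z]) for y in(-.0255,.0255)],CS).tolist())
for y in range(220,420,8): print(y,''.join('#' if d[y:y+8,x:x+5].mean()>.5 and b[y:y+8,x:x+5].mean()<70 else ('+' if d[y:y+8,x:x+5].mean()>.5 else '.') for x in range(200,500,5)))
E
```

```text
0.014 [[242.45017603956973, 193.62769298748447], [281.6452975992851, 182.99080132137908]]
0 [[241.92829118221286, 187.49795618580995], [281.55303987874504, 176.98089450030716]]
-0.014 [[241.3949369011946, 181.23350662648312], [281.45883186125224, 170.84394028535945]]
-0.028 [[240.84973090171093, 174.82985411114734], [281.36261104322926, 164.5758670316502]]
-0.042 [[240.29227370804688, 168.28230664509013], [281.26431222141963, 158.1724272301998]]
now
0.014 [[299.676254568504, 310.95412634979294], [324.56217338833846, 296.9680903175937]]
0 [[299.78455906313235, 305.0045491116938], [324.985887848089, 291.05146397470605]]
-0.014 [[299.89578429822893, 298.8945245064891], [325.4206157733239, 284.98104878059553]]
-0.028 [[300.01005003786514, 292.61747343887345], [325.8667922220808, 278.7507697104761]]
-0.042 [[300.1274826847021, 286.16645213057745], [326.32487547258177, 272.3542274996075]]
220 ..................#############.............................
228 ..................#############.............................
236 ..................##########+#+.............................
244 .....
[... 720 characters left out ...]
+++++++...........................................
340 +++++++...++++..............................................
348 +++++++.....................................................
356 +.......................+##+................................
364 ....................+++##+..+...............................
372 ..................+######...................................
380 .................+########..................................
388 ++++...........+##########+.................................
396 ########++...++############.................................
404 #################+#########.................................
412 ###########################+................................
```

The wrist and side pictures agree that the fingertips end about 30–35 mm short of where the TCP reading implies. So the gripper closed above the nut, and I'll go lower while watching the force.

Request:
play_rows(linear=[[-0.7,0,0.6],[-0.7,0,0.9],[-0.6,0,0.9],[0,0,0.9],[0,0,0.8],[0,0,0.4],[0,0,0.1],[0,0,0]], delta_rot=[[0,0,0],[0,0,0],[0,0,0],[0,0,0],[0,0,0],[0,0,0],[0,0,0],[0,0,0]], claw=[-0.1,-0.1,-0.1,-0.1,-0.1,-0.1,-0.1,-0.1])

```text
time_s: 6.25
ee_pos: [0.5064, -0.3011, -0.0087]
tcp_rot: [-0.002, 0.656, 0.755, -0.0]
wrist_force: [0.2, 0.4, -1.0]
gripper_width: 0.452
finger_force: 0.0
```

Request:
play_rows(linear=[[0,0,0.07],[0,0,0.07],[0,0,0.06],[0,0,0],[0,0,0],[0,0,0],[0,0,0],[0,0,0]], delta_rot=[[0,0,0],[0,0,0],[0,0,0],[0,0,0],[0,0,0],[0,0,0],[0,0,0],[0,0,0]], claw=[-0.1,-0.1,-0.1,-0.1,-1,-1,-1,-1])

```text
time_s: 6.92
ee_pos: [0.5088, -0.3025, -0.0112]
tcp_rot: [0.001, 0.656, 0.755, 0.0]
wrist_force: [-0.6, 0.7, 3.4]
gripper_width: 0.26
finger_force: 39.6
```

The nut is held at about 22 mm opening with 40 N. I'm lifting it and carrying it over to the drawer.

Request:
play_rows(linear=[[0,0,-0.5],[0,0,-0.9],[0,0,-1],[0,0,-1],[0,0,-1],[0,0,-1],[0,0,-1],[0,0,-0.5]], delta_rot=[[0,0,0],[0,0,0],[0,0,0],[0,0,0],[0,0,0],[0,0,0],[0,0,0.07],[0,0,0.07]], claw=[-1,-1,-1,-1,-1,-1,-1,-1])

```text
time_s: 7.58
ee_pos: [0.5092, -0.3029, 0.1991]
tcp_rot: [0.003, 0.708, 0.706, 0.0]
wrist_force: [0.7, -1.2, 0.5]
gripper_width: 0.255
finger_force: 39.3
```

Request:
play_rows(linear=[[0.6,0,0],[1,0,0],[1,0,0],[1,0,0],[1,0,0],[1,0,0],[1,0,0],[1,0,0]], delta_rot=[[0,0,0],[0,0,0],[0,0,0],[0,0,0],[0,0,0],[0,0,0],[0,0,0],[0,0,0]], claw=[-1,-1,-1,-1,-1,-1,-1,-1])

```text
time_s: 8.25
ee_pos: [0.5076, -0.0726, 0.1943]
tcp_rot: [-0.0, 0.707, 0.707, -0.0]
wrist_force: [1.0, 0.5, -0.3]
gripper_width: 0.26
finger_force: 39.3
```

Request:
play_rows(linear=[[1,0,0],[1,0,0],[1,0,0],[1,0,0],[0,0,0],[0,0,0],[0,0,0],[0,0,0]], delta_rot=[[0,0,0],[0,0,0],[0,0,0],[0,0,0],[0,0,0],[0,0,0],[0,0,0],[0,0,0]], claw=[-1,-1,-1,-1,-1,-1,-1,-1])

```text
time_s: 8.92
ee_pos: [0.5081, 0.045, 0.1945]
tcp_rot: [-0.0, 0.708, 0.707, -0.0]
wrist_force: [0.1, -0.2, -0.4]
gripper_width: 0.256
finger_force: 39.3
```

```bash
python3 - <<'E'
from h import *
np.set_printoptions(precision=4,suppress=True)
s=manip.read_state(); print(s['time_s'],s['ee_pos'],s['tcp_rot'],s['joint_positions'])
im=snap('wrist','w5.png'); print([float(x) for x in cal('wrist')[1]],[float(x) for x in cal('wrist')[2]])
cv2.imwrite('pics/v5.png',np.clip((cv2.imread('pics/w5.png')/255.)**.7*255,0,255).astype(np.uint8))
E
```

```text
8.9167 [0.5081 0.045  0.1945] [-0.      0.7075  0.7067 -0.0003] [-0.0429  0.0062  0.022   1.5871 -0.0005  1.5291]
[-2.880950903965305, 0.001713815073724767, 0.0014367063144009506] [-0.5072060656513107, 0.015930679505036578, 0.37296444733938106]
```

View pics/v5.png

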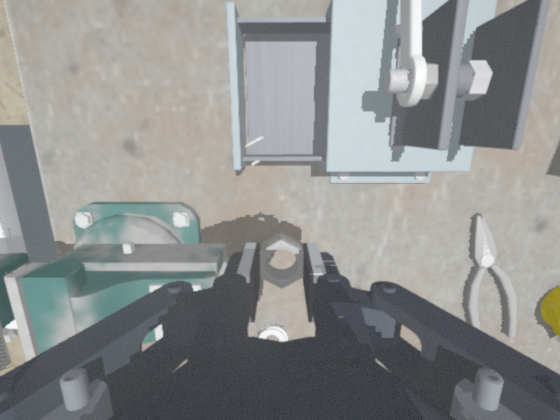

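The wrist view shows the nut held at about (282,255). The open drawer spans columns 240–328, its front panel near (232,6)–(236,168). The housing's front edge runs (332,0)–(327,171), and the bolt head is near (480,77). I'll use these to compute the fixture pose.

```bash
python3 - <<'E'
from h import *
np.set_printoptions(precision=4,suppress=True)
C=cal('wrist')
print('housing top edges',ray('wrist',[(332,2),(327,170),(470,170)],.07,C))
print('drawer outer top',ray('wrist',[(229,6),(235,168)],.06,C))
print('plates tops: front right end, rear right end',ray('wrist',[(442,146),(522,150),(460,0),(539,0)],.139,C))
print('feet',ray('wrist',[(331,181),(428,182)],.004,C))
print('inner drawer floor',ray('wrist',[(247,38),(316,38),(247,154),(316,154)],.012,C))
im=cv2.imread('pics/w5.png');
# precise lines
g=cv2.cvtColor(im,cv2.COLOR_BGR2GRAY)
L=cv2.createLineSegmentDetector().detect(g)[0].reshape(-1,4)
L=L[np.hypot(L[:,2]-L[:,0],L[:,3]-L[:,1])>40]
for l in L:
    if l[1]<190 and l[3]<190 and 200<l[0]: print(l.round(0).astype(int).tolist(), end=' ')
E
```

```text
housing top edges [[0.5505 0.2158 0.07  ]
 [0.5518 0.0739 0.07  ]
 [0.6903 0.0737 0.07  ]]
drawer outer top [[0.4618 0.2165 0.06  ]
 [0.4612 0.0747 0.06  ]]
plates tops: front right end, rear right end [[0.6233 0.1    0.139 ]
 [0.6814 0.0971 0.139 ]
 [0.622  0.1914 0.139 ]
 [0.6726 0.1913 0.139 ]]
feet [[0.5674 0.0521 0.004 ]
 [0.6843 0.0507 0.004 ]]
inner drawer floor [[0.4718 0.2044 0.012 ]
 [0.5439 0.2043 0.012 ]
 [0.4681 0.0849 0.012 ]
 [0.5474 0.0848 0.012 ]]
[422, 56, 421, 1] [446, 150, 395, 144] [516, 149, 458, 145] [475, 27, 526, 0] [332, 1, 326, 169] [378, 89, 387, 0] [413, 176, 341, 176] [240, 167, 234, 3] [237, 22, 324, 21] [327, 171, 468, 170] [312, 154, 316, 42] [245, 102, 245, 146] [314, 41, 246, 41] [411, 1, 410, 56] [319, 156, 262, 156] [309, 165, 256, 165] [457, 0, 438, 147] [262, 160, 319, 160] [332, 182, 428, 181] [541, 0, 512, 148] [244, 43, 243, 86] [469, 1, 463, 42] [248, 153, 311, 153] [226, 3, 233, 168] [458, 143, 464, 101] [317, 33, 262, 33]
```

Request:
play_rows(linear=[[0.6,0,0],[1,0,0],[1,0,0],[0.8,0,0.4],[0,0,0.9],[0,0,1],[0,0,1],[0,0,0.9]], delta_rot=[[0,0,0],[0,0,0],[0,0,0],[0,0,0],[0,0,0],[0,0,0],[0,0,0],[0,0,0]], claw=[-1,-1,-1,-1,-1,-1,-1,-1])

```text
time_s: 9.63
ee_pos: [0.5081, 0.1469, 0.067]
tcp_rot: [-0.0, 0.708, 0.707, -0.0]
wrist_force: [-0.0, -0.5, -0.4]
gripper_width: 0.26
finger_force: 39.3
```

Request:
play_rows(linear=[[0,0,0.8],[0,0,0.6],[0,0,0.4],[0,0,0.2],[0,0,0],[0,0,0],[0,0,0],[0,0,0]], delta_rot=[[0,0,0],[0,0,0],[0,0,0],[0,0,0],[0,0,0],[0,0,0],[0,0,0],[0,0,0]], claw=[-1,-1,-1,-1,-1,-1,-1,-1])

```text
time_s: 10.3
ee_pos: [0.5097, 0.1481, 0.0105]
tcp_rot: [0.001, 0.707, 0.707, 0.001]
wrist_force: [1.0, 0.8, -0.1]
gripper_width: 0.254
finger_force: 39.3
```

Request:
play_rows(linear=[[0,0,0.15],[0,0,0],[0,0,0],[0,0,0],[0,0,0],[0,0,-0.4],[0,0,-0.9],[0,0,-1]], delta_rot=[[0,0,0],[0,0,0],[0,0,0],[0,0,0],[0,0,0],[0,0,0],[0,0,0],[0,0,0]], claw=[-1,-0.15,-0.15,-0.15,-0.15,-0.15,-0.15,-0.15])

```text
time_s: 10.97
ee_pos: [0.5066, 0.1477, 0.0727]
tcp_rot: [-0.001, 0.707, 0.707, -0.001]
wrist_force: [0.4, 0.3, 0.1]
gripper_width: 0.423
finger_force: 0.0
```

Request:
play_rows(linear=[[0,0,-1],[0,0,-0.5],[0,-0.7,0],[0,-1,0],[0,-1,0],[0,-0.8,0],[0,0,0],[0,0,0]], delta_rot=[[0,0,0],[0,0,0],[0,0,0],[0,0,0],[0,0,0],[0,0,0],[0,0,0],[0,0,0]], claw=[-0.15,-0.15,-1,-1,-1,-1,-1,-1])

```text
time_s: 11.63
ee_pos: [0.4032, 0.1482, 0.1193]
tcp_rot: [0.001, 0.707, 0.707, 0.001]
wrist_force: [0.3, -0.2, 0.6]
gripper_width: 0.003
finger_force: 0.0
```

```bash
python3 - <<'E'
from h import *
np.set_printoptions(precision=4,suppress=True)
s=manip.read_state(); print(s['time_s'],s['ee_pos'],s['gripper_width'])
for n in('side','scene','wrist'):
    snap(n,n+'6.png'); print(n,[(np.round(d['xyz'],4),round(d['conf'],2)) for d in models.spot_in('spare_nut',n)[:3]])
E
```

```text
11.6333 [0.4032 0.1482 0.1193] 0.003481217556062903
side [(array([0.5997, 0.1188, 0.0615]), 0.72)]
scene [(array([ 0.6256, -0.1571,  0.0306]), 0.6)]
wrist [(array([0.506 , 0.1455, 0.0283]), 0.83)]
```

The wrist network finds the nut in the drawer at (0.506, 0.146). I'm turning the hand 90° with the camera toward the robot, then going down in front of the drawer to push it shut.

Request:
play_rows(linear=[[0,0,0],[0,0,0],[0,0,0],[0,0,0],[0,0,0],[0,0,0],[0,0,0],[0,0,0]], delta_rot=[[0,0,-0.12],[0,0,-0.12],[0,0,-0.12],[0,0,-0.12],[0,0,-0.12],[0,0,-0.12],[0,0,-0.12],[0,0,-0.12]], claw=[-1,-1,-1,-1,-1,-1,-1,-1])

```text
time_s: 12.6
ee_pos: [0.4037, 0.1478, 0.1181]
tcp_rot: [-0.0, 0.298, 0.955, -0.0]
wrist_force: [-0.5, 0.2, 0.4]
gripper_width: 0.0
finger_force: 0.0
```

Request:
play_rows(linear=[[0,0,0],[0,0,0],[0,0,0],[0,0,0],[0,0,0.6],[0,0,0.9],[0,0,0.9],[0,0,0.8]], delta_rot=[[0,0,-0.12],[0,0,-0.12],[0,0,-0.12],[0,0,-0.12],[0,0,-0.12],[0,0,-0.011],[0,0,0],[0,0,0]], claw=[-1,-1,-1,-1,-1,-1,-1,-1])

```text
time_s: 13.27
ee_pos: [0.4036, 0.1478, 0.0209]
tcp_rot: [0.0, 0.0, 1.0, -0.0]
wrist_force: [-0.4, 0.6, -0.7]
gripper_width: 0.001
finger_force: 0.0
```

Request:
play_rows(linear=[[0,0,0],[0,0,0],[0,0,0],[0,0,0],[0,0,0],[0,0,0],[0,0,0],[0,0,0]], delta_rot=[[0,-0.125,0],[0,-0.125,0],[0,0,0],[0,0,0],[0,0,0],[0,0,0],[0,0,0],[0,0,0]], claw=[-1,-1,-1,-1,-1,-1,-1,-1])

```text
time_s: 13.93
ee_pos: [0.4058, 0.1483, 0.0245]
tcp_rot: [0.126, 0.0, 0.992, 0.0]
wrist_force: [0.3, 0.2, 0.2]
gripper_width: -0.002
finger_force: 0.0
```

Request:
play_rows(linear=[[-0.48,0,0.12],[-0.48,0,0.12],[-0.3,0,0.08],[-0.3,0,0.08],[-0.4,0,0.1],[-0.5,0,0.13],[-0.5,0,0.13],[-0.4,0,0.1]], delta_rot=[[0,0,0],[0,0,0],[0,0,0],[0,0,0],[0,0,0],[0,0,0],[0,0,0],[0,0,0]], claw=[-1,-1,-1,-1,-1,-1,-1,-1])

```text
time_s: 14.6
ee_pos: [0.5088, 0.1481, 0.0224]
tcp_rot: [0.124, 0.0, 0.992, 0.0]
wrist_force: [-2.3, 0.8, 1.7]
gripper_width: -0.002
finger_force: 1.1
```

Request:
play_rows(linear=[[-0.2,0,0.05],[-0.2,0,0.05],[-0.1,0,0.025],[-0.1,0,0.025],[-0.1,0,0.025],[0,0,0],[0,0,0],[0,0,0]], delta_rot=[[0,0,0],[0,0,0],[0,0,0],[0,0,0],[0,0,0],[0,0,0],[0,0,0],[0,0,0]], claw=[-1,-1,-1,-1,-1,-1,-1,-1])

```text
time_s: 15.27
ee_pos: [0.5289, 0.1479, 0.0224]
tcp_rot: [0.125, -0.0, 0.992, 0.0]
wrist_force: [0.0, 0.5, -0.1]
gripper_width: 0.004
finger_force: 0.0
```

Request:
play_rows(linear=[[-0.05,0,0.012],[-0.05,0,0.012],[-0.05,0,0.012],[-0.05,0,0.012],[0,0,0],[0,0,0],[0,0,0],[0,0,0]], delta_rot=[[0,0,0],[0,0,0],[0,0,0],[0,0,0],[0,0,0],[0,0,0],[0,0,0],[0,0,0]], claw=[-1,-1,-1,-1,-1,-1,-1,-1])

```text
time_s: 15.93
ee_pos: [0.5352, 0.1479, 0.0224]
tcp_rot: [0.125, -0.0, 0.992, -0.0]
wrist_force: [-0.1, -0.3, -0.5]
gripper_width: 0.003
finger_force: 0.1
```

Request:
play_rows(linear=[[-0.04,0,0.01],[-0.04,0,0.01],[-0.04,0,0.01],[-0.04,0,0.01],[0,0,0],[0,0,0],[0,0,0],[0,0,0]], delta_rot=[[0,0,0],[0,0,0],[0,0,0],[0,0,0],[0,0,0],[0,0,0],[0,0,0],[0,0,0]], claw=[-1,-1,-1,-1,-1,-1,-1,-1])

```text
time_s: 16.6
ee_pos: [0.5385, 0.1479, 0.0221]
tcp_rot: [0.123, -0.0, 0.992, -0.0]
wrist_force: [-6.3, -1.2, 4.8]
gripper_width: 0.001
finger_force: 3.1
```

Request:
play_rows(linear=[[-0.04,0,0.01],[0,0,0],[0,0,0],[0.3,0,-0.08],[0.8,0,-0.2],[0.8,0,-0.2],[0,0,-0.3],[0,0,-0.8]], delta_rot=[[0,0,0],[0,0,0],[0,0,0],[0,0,0],[0,0,0],[0,0.125,0],[0,0.125,0],[0,0,0]], claw=[-1,-1,-1,-1,-1,-1,-1,-1])

```text
time_s: 17.27
ee_pos: [0.4757, 0.1462, 0.042]
tcp_rot: [-0.013, 0.001, 1.0, -0.002]
wrist_force: [-0.7, -0.4, -2.5]
gripper_width: 0.003
finger_force: 0.0
```

Request:
play_rows(linear=[[0,0,-1],[0,0,-1],[0,0,-1],[0,0,-1],[0,0,-1],[0,0,-0.8],[0,0,0],[0,0,0]], delta_rot=[[0,0,0],[0,0,0],[0,0,0],[0,0,0],[0,0,0],[0,0,0],[0,0,0],[0,0,0]], claw=[-0.2,-0.2,-0.2,-0.2,-0.2,-0.2,-0.2,-0.2])

```text
time_s: 17.93
ee_pos: [0.4831, 0.1481, 0.2315]
tcp_rot: [0.003, -0.0, 1.0, 0.0]
wrist_force: [-0.5, 0.2, -0.1]
gripper_width: 0.403
finger_force: 0.0
```

```bash
python3 - <<'E'
from h import *
np.set_printoptions(precision=4,suppress=True)
s=manip.read_state(); print(s['time_s'],s['ee_pos'],s['tcp_rot'],s['joint_positions'])
C=cal('wrist')
im=snap('wrist','w7.png')
for t in['bolt_head','drawer_front','fixture','lock_spanner']: print(t,[(np.round(d['xyz'],4),round(d['conf'],2)) for d in models.spot_in(t,'wrist')[:2]])
m=models.masks_of('bolt_head','wrist')
if m: ys,xs=np.nonzero(m[0]['region']); print(m[0]['conf'],xs.min(),xs.max(),ys.min(),ys.max())
snap('side','s7.png'); m=models.masks_of('drawer_front','side')
print([ (d['conf'],d['region'].sum()) for d in m])
F=np.array([.621,.148,0])
pts={'head':[[.025,0,.127],[.037,0,.127]],'plate_f':[[0,-.05,.139],[0,.05,.139],[.008,-.05,.139]],'plate_r':[[.054,-.05,.139],[.054,.05,.139]],'hous':[[-.07,-.075,.07],[-.07,.075,.07]],'drawer':[[-.078,-.074,.06],[-.078,.074,.06]]}
for k,v in pts.items(): print(k,proj('wrist',F+np.array(v),C).round(0).tolist(), proj('side',F+np.array(v)).round(0).tolist())
E
```

```text
17.9333 [0.4831 0.1481 0.2315] [ 0.003  -0.0001  1.      0.0004] [ 0.1649 -0.0044  0.0852  1.6543 -0.0003  0.1648]
bolt_head []
drawer_front [(array([0.5421, 0.1485, 0.0477]), 0.77)]
fixture [(array([0.5902, 0.1471, 0.0688]), 0.68)]
lock_spanner [(array([0.6011, 0.1729, 0.1152]), 0.62)]
0.35 26 61 175 204
[(0.62, np.int64(300)), (0.57, np.int64(505)), (0.29, np.int64(43))]
head [[280.0, 350.0], [280.0, 360.0]] [[284.0, 172.0], [288.0, 171.0]]
plate_f [[230.0, 338.0], [329.0, 338.0], [231.0, 345.0]] [[284.0, 179.0], [266.0, 161.0], [287.0, 178.0]]
plate_r [[233.0, 382.0], [327.0, 382.0]] [[304.0, 174.0], [285.0, 156.0]]
hous [[216.0, 247.0], [344.0, 247.0]] [[262.0, 217.0], [239.0, 187.0]]
drawer [[218.0, 238.0], [342.0, 238.0]] [[259.0, 221.0], [236.0, 191.0]]
```

The drawer face reads x = 0.542, which matches shut (0.543 expected), and I felt the stop at about 6 N. Next I go over the gap, tilt the hand 0.25 rad to match the flats, and descend.

Request:
play_rows(linear=[[-0.5,0.13,0],[-0.8,0.13,0],[-0.9,0.13,0],[-0.9,0.13,0],[-0.9,0.13,0],[-0.9,0.13,0],[-0.6,0.13,0],[-0.3,0.09,0]], delta_rot=[[0,0,0],[0,0,0],[0,0,0],[0,0,0],[0,0,0],[0,0,0],[0,0,0],[0,0,0]], claw=[0.05,0.05,0.05,0.05,0.05,0.05,0.05,0.05])

```text
time_s: 19.0
ee_pos: [0.6571, 0.1779, 0.2268]
tcp_rot: [-0.001, 0.0, 1.0, -0.0]
wrist_force: [-0.8, 0.1, 0.5]
gripper_width: 0.528
finger_force: 0.0
```

Request:
play_rows(linear=[[0,0,0],[0,0,0],[0,0,0],[0,0,0.4],[0,0,0.4],[0,0,0],[0,0,0],[0,0,0]], delta_rot=[[0.125,0,0],[0.125,0,0],[0,0,0],[0,0,0],[0,0,0],[0,0,0],[0,0,0],[0,0,0]], claw=[0.05,0.05,0.05,0.05,0.05,0.05,0.05,0.05])

```text
time_s: 19.67
ee_pos: [0.6552, 0.1718, 0.2063]
tcp_rot: [0.0, 0.0, 0.992, -0.125]
wrist_force: [-0.4, -0.3, 0.3]
gripper_width: 0.52
finger_force: 0.0
```

```bash
python3 - <<'E'
from h import *
np.set_printoptions(precision=4,suppress=True)
from collections import Counter
s=manip.read_state(); print(s['time_s'],s['ee_pos'],s['tcp_rot'],s['joint_positions'])
q=s['tcp_rot']; Rm=R.from_quat([q[1],q[2],q[3],q[0]]).as_matrix(); print(Rm)
e=s['ee_pos']; G=np.array([.657,.148,.115]); print('G in tool (units)',Rm.T@(G-e)/.03)
# picture montage: wrist/side
C=cal('wrist'); CS=cal('side')
snap('wrist','w8.png'); snap('side','s8.png')
print('bolt head wrist',[(np.round(d['xyz'],4),round(d['conf'],2)) for d in models.spot_in('bolt_head','wrist')[:2]])
F=np.array([.621,.148,0]); B=[[.025,-.012,.115],[.025,.012,.115],[.037,-.012,.115],[.037,.012,.115],[.008,-.05,.139],[.008,.05,.139],[.054,-.05,.139],[.054,.05,.139]]
print(proj('wrist',F+np.array(B),C).round().tolist())
a=cv2.imread('pics/w8.png'); b=cv2.imread('pics/s8.png')[90:250,190:390]
for p in proj('wrist',F+np.array(B),C): cv2.circle(a,(int(p[0]),int(p[1])),2,(0,0,255),-1)
v=np.hstack([cv2.resize(a,(420,315)),cv2.resize(b,(380,315))])
cv2.imwrite('pics/c8.png',np.clip((v/255.)**.6*255,0,255).astype(np.uint8))
E
```

```text
19.6667 [0.6552 0.1718 0.2063] [ 0.      0.0001  0.9922 -0.1245] [ 0.2752  0.5781  0.7225  1.7843 -0.2401  0.2837]
[[-1.      0.0002 -0.    ]
 [ 0.0002  0.969  -0.2471]
 [-0.     -0.2471 -0.969 ]]
G in tool (units) [-0.0604 -0.0165  3.1447]
bolt head wrist [(array([0.6517, 0.149 , 0.1255]), 0.86)]
[[266.0, 196.0], [292.0, 197.0], [266.0, 209.0], [292.0, 210.0], [214.0, 179.0], [335.0, 185.0], [217.0, 231.0], [332.0, 242.0]]
```

View pics/c8.png

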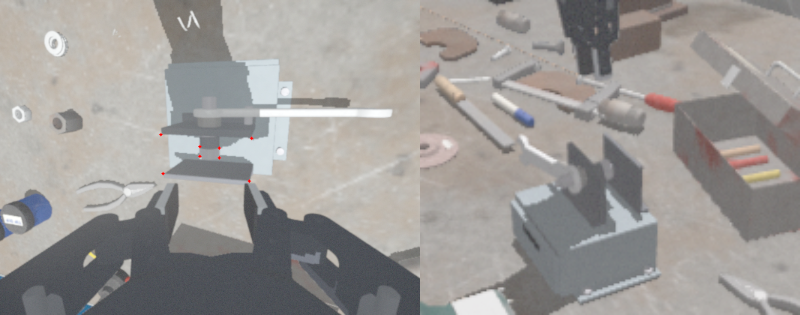

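The view shows the front and rear plate edges where my overlay dots predict, the head at about (208,150) between them, and the drawer shut. I'm descending into the gap.

Request:
play_rows(linear=[[-0.06,0,0.5],[0,0,0.7],[0,0,0.7],[0,0,0.5],[0,0,0.4],[0,0,0.3],[0,0,0],[0,0,0]], delta_rot=[[0,0,0],[0,0,0],[0,0,0],[0,0,0],[0,0,0],[0,0,0],[0,0,0],[0,0,0]], claw=[0.05,0.05,0.05,0.05,0.05,0.05,0.05,0.05])

```text
time_s: 20.48
ee_pos: [0.657, 0.1489, 0.116]
tcp_rot: [-0.0, -0.0, 0.992, -0.125]
wrist_force: [-0.4, -0.2, 0.8]
gripper_width: 0.524
finger_force: 0.0
```

```bash
python3 - <<'E'
from h import *
np.set_printoptions(precision=4,suppress=True)
s=manip.read_state(); q=s['tcp_rot']; Rm=R.from_quat([q[1],q[2],q[3],q[0]]).as_matrix(); e=s['ee_pos']
print(e,s['wrist_force'],'G',Rm.T@(np.array([.657,.148,.115])-e)/.03)
# tip in side picture 8 (TCP .6552 .1718 .2063): tips seen at about (287,128)
e8=np.array([.6552,.1718,.2063])
for z in(.014,0,-.01,-.02,-.03): print(z,proj('side',[e8+Rm@[.0,y,z] for y in(-.022,.022)]).round(0).tolist())
b=cv2.imread('pics/s8.png');a=cv2.imread('pics/s3.png')
d=abs(b.astype(int)-a).max(2)>25
for y in range(104,150,3): print(y,''.join('#' if d[y:y+3,x:x+3].mean()>.5 and b[y:y+3,x:x+3].mean()<75 else '.' for x in range(240,330,3)))
E
```

```text
[0.657  0.1489 0.116 ] [-0.4151 -0.1801  0.8183] G [ 0.0007 -0.0216  0.0395]
0.014 [[287.0, 145.0], [280.0, 142.0]]
0 [[287.0, 139.0], [279.0, 136.0]]
-0.01 [[286.0, 135.0], [278.0, 132.0]]
-0.02 [[286.0, 130.0], [278.0, 128.0]]
-0.03 [[285.0, 126.0], [277.0, 124.0]]
104 .........#######.#.......#....
107 .........#######.#............
110 ..........######..............
113 ...........######.............
116 ...........####...............
119 ...........######.............
122 ...........###.##.............
125 ...........###.##.............
128 ..............................
131 ..............................
134 ..............................
137 ..............................
140 .......................#......
143 .........................###..
146 ..............................
149 ..............................
```

Request:
play_rows(linear=[[0,0,0.4],[0,0,0.4],[0,0,0.3],[0,0,0.15],[0,0,0],[0,0,0],[0,0,0],[0,0,0]], delta_rot=[[0,0,0],[0,0,0],[0,0,0],[0,0,0],[0,0,0],[0,0,0],[0,0,0],[0,0,0]], claw=[0.05,0.05,0.05,0.05,0.05,0.05,0.05,0.05], grip_force=30)

```text
time_s: 21.15
ee_pos: [0.6577, 0.14, 0.0806]
tcp_rot: [0.001, -0.0, 0.992, -0.124]
wrist_force: [0.1, -1.2, 0.8]
gripper_width: 0.522
finger_force: 0.0
```

Request:
play_rows(linear=[[0,0,0],[0,0,0],[0,0,0],[0,0,0],[0,0,0],[0,0,0],[0,0,0],[0,0,0]], delta_rot=[[0,0,0],[0,0,0],[0,0,0],[0,0,0],[0,0,0],[0,0,0],[0,0,0],[0,0,0]], claw=[-0.3,-0.5,-0.7,-1,-1,-1,-1,-1], grip_force=30)

```text
time_s: 21.82
ee_pos: [0.6575, 0.1378, 0.0811]
tcp_rot: [0.001, 0.0, 0.992, -0.126]
wrist_force: [-0.2, -5.1, 4.8]
gripper_width: 0.271
finger_force: 30.8
```

The head is gripped at 23 mm opening. I raise the grip force, then turn the hand -0.25 rad about tool x, pivoting on the bolt axis.

Request:
play_rows(linear=[[0,-0.03,0],[0,0,0],[0,0.036,0],[0,0.036,0],[0,0.036,0],[0,0.036,0],[0,0,0],[0,0,0]], delta_rot=[[0,0,0],[0,0,0],[-0.03,0,0],[-0.03,0,0],[-0.03,0,0],[-0.03,0,0],[0,0,0],[0,0,0]], claw=[-1,-1,-1,-1,-1,-1,-1,-1], grip_force=90)

```text
time_s: 22.48
ee_pos: [0.6576, 0.1419, 0.0806]
tcp_rot: [0.001, 0.0, 0.998, -0.066]
wrist_force: [-1.7, -2.9, 7.3]
gripper_width: 0.257
finger_force: 89.3
```

Request:
play_rows(linear=[[0,0.036,0],[0,0.036,0],[0,0.036,0],[0,0.036,0],[0,0.012,0],[0,0,0],[0,0,0],[0,0,0]], delta_rot=[[-0.03,0,0],[-0.03,0,0],[-0.03,0,0],[-0.03,0,0],[-0.01,0,0],[0,0,0],[0,0,0],[0,0,0]], claw=[-1,-1,-1,-1,-1,-1,-1,-1], grip_force=90)

```text
time_s: 23.15
ee_pos: [0.6576, 0.1465, 0.0802]
tcp_rot: [0.001, 0.0, 1.0, -0.001]
wrist_force: [-2.9, -5.2, 7.7]
gripper_width: 0.257
finger_force: 89.6
```

```bash
python3 - <<'E'
from h import *
np.set_printoptions(precision=4,suppress=True)
s=manip.read_state(); print(s['time_s'],s['ee_pos'],s['tcp_rot'],s['wrist_force'],s['wrist_torque'],s['gripper_width'],s['finger_force'])
for n in('scene','side','wrist'):
    C=cal(n); snap(n,n+'9.png')
    for d in models.masks_of('lock_spanner',n)[:1]:
        ys,xs=np.nonzero(d['region']); print(n,d['conf'],len(xs))
        # back-project to spanner plane x = fixture x ~ -12mm
        K,r,t,_=C; Rw=R.from_rotvec(r.ravel()).as_matrix(); c=-Rw.T@t.ravel()
        D=(Rw.T@np.linalg.inv(K)@np.c_[xs,ys,np.ones(len(xs))].T).T
        P=c+D*((.606-c[0])/D[:,0])[:,None]; y,z=P[:,1],P[:,2]
        ok=(y>.175); yb=np.arange(y[ok].min(),y[ok].max(),.006)
        mid=[(np.mean(y[ok&(abs(y-q)<.003)]),(z[ok&(abs(y-q)<.003)].max()+z[ok&(abs(y-q)<.003)].min())/2) for q in yb if (ok&(abs(y-q)<.003)).sum()>3]
        mid=np.array(mid); print(mid[::4].tolist()); print('slope',np.polyfit(mid[:,0],mid[:,1],1))
E
```

```text
23.15 [0.6576 0.1465 0.0802] [ 0.0009  0.0003  1.     -0.0014] [-2.8552 -5.2474  7.7061] [-1.188   0.5295 -0.0058] 0.25673546594240126 89.56146089360118
scene 0.62 675
[[0.17653441235728867, 0.11625750603626966], [0.1994071645287847, 0.11580955773666052], [0.22317364466207634, 0.11580220169364236], [0.24733144846510946, 0.11709648888633206], [0.2714013939822562, 0.1164366825489625], [0.2951730970294197, 0.11600254341183497], [0.31932883099497444, 0.1142150175596569]]
slope [-0.0082  0.1183]
side 0.56 364
[[0.18062524539091235, 0.11599635032703748], [0.20572432651433975, 0.11343356777540428], [0.22986169198444723, 0.11419793562728672], [0.2520044325729721, 0.11012835958707792], [0.27784062662895703, 0.11401201140721956], [0.3013777115231293, 0.11451447456518082], [0.32561282533554087, 0.11199084670571971], [0.35003646309848413, 0.10610947994815398]]
slope [-0.0236  0.1194]
wrist 0.88 7975
[[0.17656068482788065, 0.09108094319413562], [0.19901059491254305, 0.09105427167508535], [0.22298826345337686, 0.09102497760067584], [0.2469220448061957, 0.0875147118235149], [0.2708741203866034, 0.07334635288512899], [0.2948731493581161, 0.058825658209426535], [0.31888800332275485, 0.04509553985684549], [0.3429507682556838, 0.020861758932099697]]
slope [-0.4121  0.178 ]
```

```bash
python3 - <<'E'
from h import *
C=cal('scene');K,r,t,_=C; Rw=R.from_rotvec(r.ravel()).as_matrix(); c=-Rw.T@t.ravel()
def bp(uv):
    D=Rw.T@np.linalg.inv(K)@np.r_[uv,1]; return c+D*((.606-c[0])/D[0])
for f in('scene0','scene9','scene6'):
    g=cv2.cvtColor(cv2.imread('pics/%s.png'%f),cv2.COLOR_BGR2GRAY); g=cv2.resize(g,None,fx=2,fy=2,interpolation=cv2.INTER_CUBIC)
    for l in cv2.createLineSegmentDetector().detect(g)[0].reshape(-1,4)/2-.25:
        p,q=bp(l[:2]),bp(l[2:]); 
        if p[1]>q[1]: p,q=q,p
        if q[1]-p[1]>.04 and p[1]>.15 and q[1]<.38 and all(0.04<v<.14 for v in(p[2],q[2])): print(f,np.round(p[1:],4),np.round(q[1:],4),'ang',round(float(np.arctan2(q[2]-p[2],q[1]-p[1])),4))
E
```

```text
scene0 [0.1646 0.1269] [0.2056 0.1154] ang -0.2736
scene0 [0.2154 0.1139] [0.2692 0.0997] ang -0.2573
scene0 [0.1621 0.1173] [0.3081 0.081 ] ang -0.2443
scene0 [0.1558 0.1   ] [0.201 0.09 ] ang -0.2177
scene9 [0.1636 0.1301] [0.221  0.1297] ang -0.0073
scene9 [0.1719 0.1214] [0.3077 0.1215] ang 0.0012
scene9 [0.2258 0.1308] [0.3093 0.1292] ang -0.0197
scene6 [0.2125 0.1142] [0.307  0.0908] ang -0.2426
scene6 [0.1754 0.0638] [0.2198 0.0649] ang 0.0245
scene6 [0.1621 0.1174] [0.3081 0.081 ] ang -0.2444
scene6 [0.1558 0.1   ] [0.2017 0.0899] ang -0.2174
```

The spanner's long edge turned from -0.244 to +0.001 rad in the scene camera, so it is level. The grip is steady at 90 N, so I'm handing in.

```bash
python3 -c "
from h import *
print(job.finish_job())"
```

```text
the job is handed in; nothing more can be done
None
```

The job is handed in: the spare nut is in the drawer, the drawer is fully shut, and the gripper holds the bolt head at 90 N with the spanner level to within about 0.01 rad; I have no verdict from the judging yet.

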